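# Pulse the food processor

## Robot

A 6-joint arm with a two-finger parallel gripper is mounted at the origin on a cart in front of the work surface, level with it; the furniture and walls round the work are solid. World frame = base frame: x ahead of the robot, y to its left, z up, the work surface at z = 0. Lengths are in m, angles in rad, forces in N, time in s.
With the tool pointing down it reaches from about 0.275 to 0.725 m from the base axis. Payload 5.6 kg.
Tool frame: the origin (TCP) lies between the finger pads; the fingertips stand 8 mm ahead of it and the grasp point (between the pads) lies 11 mm behind it (bot.tcp_to_tips is the distance from the TCP to the fingertips, in m); z points along the fingers, y is the line along which they close (so a half turn about z gives the same grasp; the last joint's range is limited). The gripper opens to 85 mm and grips with 20 to 120 N. Pads are 22 mm wide; open, the fingers measure 114 mm over their backs; the gripper's body (76 mm by 85 mm) begins 54 mm behind the grasp point. The pads swing forward as they close: fully open they stand 13 mm farther back than shut.
Start: joints at [1.486, 0.255, 0.108, 0, -1.424, -0.285], TCP at [0.199, 0.513, 0.239] pointing down, gripper open.
Joint ranges: [-2.95, 2.95], [-1.21, 1.97], [-1.09, 1.5], [-2.87, 1.71], [-2.94, -0.07], [-3.05, 3.05]. Speed limits (rad/s): [2.57, 2.57, 3.14, 3.14, 3.14, 3.14].

## Interface

Orientations are given as a 3x3 rotation matrix whose columns are the frame's x, y, z axes.
In Python, from bench import bot, order, get_image gives the robot as it stands (bot), with the cameras as plain functions and the job (order).
- The arm moves only by the tool run_rows, called as a command line: name --argument value ..., lists and objects as JSON in quotes. Schema: {"type":"object","properties":{"ticks":{"type":"object","properties":{"increments":{"type":"array","items":{"type":"array","items":{"type":"number"},"minItems":7,"maxItems":7},"minItems":1,"maxItems":12}},"additionalProperties":false,"required":["increments"]},"squeeze":{"type":"number"},"only":{"type":"string"},"quiet":{"type":"boolean"},"lines":{"type":"string"}},"required":["ticks"],"additionalProperties":false}. ticks is an object whose key "increments" holds a list of rows, 1 to 12 of them, each of 7 numbers: dx, dy, dz in parts of the range, where 1.0 means 1 m, then a rotation vector rx, ry, rz in normalised numbers (1 is pi rad), then the opening from 0.0 (shut) to 1.0 (fully open); each row is the pose to reach, as a shift and turn from the pose commanded when the call began, along the tool's axes at that moment; what a row does not reach only later rows make up. A row lasts 1/8 s, in which the tool goes at most 0.0625 m and 0.188 rad, less where a joint would pass 70% of its speed; a pose out of reach is approached as far as the arm can. The fingers move at their own pace and stop on an object; squeeze is the grip in N (left out, the last holds). Time passes only in rows, so rows that do not move let the fingers close. The tool returns the time, the measured TCP pose, the force, the opening and the grip force at its end. only (a regular expression) keeps the lines of the reply that match it, lines (a string "A,B") keeps lines A to B, and quiet returns only ok. No shift or turn number may pass 1 either way. Input that does not fit is refused with a message, and nothing moves.
- bot.sense(): the state, without advancing time (a new reading comes with each control period).
- get_image(name): name is "side" or "top" or "wrist"; returns a dict with "pixels" (480x640x3 uint8, red, green, blue), "mtx" (3x3 intrinsics, pixels), "T" (4x4, takes a point from camera to world coordinates). Camera axes: x right, y up, looking along -z (the intrinsics and any distortion apply to the point x, -y, -z); pixel columns grow to the right and rows downward; lengths in m; the calibration is good to about 2 mm. The wrist camera is an equidistant fisheye: a pixel r from the principal point sees the ray r / f radians off the axis. A picture is of the moment at which its call begins. There is no depth.
- order.job_done(): hands the job in; it is judged then, once.
The state is a dict: "time": time; "joint_positions": joint angles; "dq": joint speeds; "joint_efforts": joint torques, N m; "ee_pos": TCP position; "eef_rot": TCP orientation; "wrist_force": force on the tool from outside, world axes, zero at the start; "wrist_torque": the same for the moment, N m; "width": opening from 0.0 (shut) to 1.0 (fully open); "grip_force": force on a finger pad.
Only numpy, scipy, OpenCV 4.12 (cv2) and the standard library are available. Lean on these libraries where they do the work, as an engineer would, in place of code of your own. Each camera call takes 0.05 s, during which the arm holds its last target. There are 200 camera calls.

## Task

The nuts are in the food processor and the lid is on. First stand the loose food pusher fully home in the feed tube and let go of it, because the blade must never be switched on with the tube open; then turn the dial on the motor block clockwise past its first and second clicks to the third, spring-return pulse position, and finish with the fingers still on the dial, holding it there against its spring. Leave the other things on the worktop as they stand.

Things in the scene. Friction and masses are not known exactly. Their poses are not given: they have to be found in the camera images.
- pusher: loose food pusher of grey plastic, standing upright on the worktop, 99 mm tall, 70 g. Origin: centre of its foot, z up along its axis. Round stem 44 mm across (foot tapered to 33 mm over the lowest 8 mm), z 0 to 58 mm; flange 66 mm across, z 58 to 63 mm; above it a round cap to grip, 38 mm across, z 63 to 97 mm
- pusher_seat (a point): point on the pusher's axis at the underside of its flange, 58 mm above its foot; it meets tube_rim when the pusher is home
- tube_rim (a point): centre of the mouth of the upright feed tube on the processor's lid; z up, x from the dial to the tube. Bore 50 mm, outside 58 mm, rim 236 mm above the worktop, 71 mm deep. The pusher's flange rests on this rim when home
- dial: black dial with a bar grip. Origin: on its upright axis at the underside of its skirt, 116 mm above the worktop, 138 mm in front of tube_rim's axis. Skirt 50 mm across, 116 to 126 mm above the worktop; bar across it 13 mm wide, 44 mm long, 126 to 147.5 mm above the worktop. x runs along the bar and turns with it, +x is the pointer end with the white line; z up
- dial_angle (a joint): dial angle in rad, clockwise seen from above. 0 = rest (ring mark), clicks that stay put at about 0.40 (one bar) and 0.80 (two bars, settles near 0.76), third position 1.20 (wedge mark) springs back to the second if let go; stop at 1.26. Turning takes up to 0.12 N m, holding the third about 0.12 N m
- garlic: garlic bulb, 56 mm, bystander at the right; origin under its centre
- lemon_a: lemon, 71 x 53 x 51 mm, bystander at the right; origin under its centre
- pinch_bowl: small white bowl, 100 mm wide, 46 mm high, bystander in front of the sink, left of the pusher; origin under its centre
- mandarin: mandarin orange, 62 mm, bystander at the left in front of the sink; origin under its centre
- processor: food processor, fixed to the worktop, 232 x 150 mm. Origin under its centre, x from motor block to bowl. White motor block with the dial on the robot's side, deck 115 mm high; behind it a clear bowl with a grey lid 166 mm high, 128 mm across, and the feed tube on the lid; bowl handle on its right (-y) flank
- garlic_b: second garlic bulb, 60 mm, bystander at the right; origin under its centre

How it is judged:
On the way, in this order (a step that is already met when the one before it is completed fails the run):
1. the pusher is home in the feed tube and let go (distance between pusher_seat and tube_rim below 0.006 m and contact force between the fingers and pusher below 0.1 N), for 0.2 s.
2. the dial is turned past both clicks to the third position and held (value of joint dial_angle above 1.08 rad), for 0.5 s.
At the end, for the whole second after the job is handed in: the fingers hold the dial (over 1 N) no more than 0.12 rad short of the third position, 1.20 rad, against its spring; the pusher stands upright in the feed tube with its flange within 6 mm of the rim's centre, not touched by the arm (value of joint dial_angle above 1.08 rad and contact force between the fingers and dial above 1 N and distance between pusher_seat and tube_rim below 0.006 m and angle between pusher's own z axis and vertical below 0.08 rad and contact force between the arm and pusher below 0.1 N); the arm keeps its last pose, push and grip.
It fails at once if the dial is switched on while the feed tube is open (value of joint dial_angle above 0.25 rad and distance between pusher_seat and tube_rim above 0.012 m).
It fails at once if a bystander is disturbed (distance of any of garlic, lemon_a, pinch_bowl, mandarin, garlic_b from where it was at the start of the episode above 0.04 m).
It also fails if it takes over 51 s, if anything falls off the work surface, if the arm or the gripper's body presses on something with over 40 N, if the wrist force passes 120 N, or if a joint passes its speed limit or range.

## Working session

There is one attempt and no reset: what is moved stays moved. The work goes in short steps, Python scripts to look and compute and a tool call to move; the robot and the scene stay as the last step left them, time stands still between calls to the robot, and variables do not carry over. Pictures are saved under pics/ and viewed, at most 10 in all, crops included, and the job is handed in when it is done.

```bash
ls; mkdir -p pics
```

Run:
```python
from bench import bot, order, get_image
import cv2,numpy as np
s=bot.sense();print(s['time'],s['ee_pos'],s['eef_rot'],s['width'])
for n in ['side','top']:
    d=get_image(n);cv2.imwrite(f'pics/{n}0.png',d['pixels'][:,:,::-1]);print(n,d['mtx'].tolist(),np.round(d['T'],4).tolist(),[k for k in d])
```

```text
bench.py
pics
0.0 [0.19855866 0.51237806 0.23837802] [[ 9.32371459e-01 -3.61501134e-01 -6.27083642e-04]
 [-3.61501666e-01 -9.32369593e-01 -1.86725286e-03]
 [ 9.03403067e-05  1.96766506e-03 -9.99998060e-01]] 1.001257967246733
side [[587.3078092750458, 0.0, 325.2339876978306], [0.0, 587.3078092750458, 242.29880522527301], [0.0, 0.0, 1.0]] [[0.8827, 0.2601, -0.3913, -0.0827], [-0.4698, 0.4688, -0.748, -1.2403], [-0.0111, 0.8441, 0.5361, 0.9873], [0.0, 0.0, 0.0, 1.0]] ['pixels', 'mtx', 'T']
top [[613.295798858284, 0.0, 322.6664011666209], [0.0, 613.295798858284, 236.90517518907922], [0.0, 0.0, 1.0]] [[0.0016, 0.9752, -0.2213, 0.1792], [-1.0, 0.0023, 0.0029, -0.1061], [0.0033, 0.2213, 0.9752, 1.703], [0.0, 0.0, 0.0, 1.0]] ['pixels', 'mtx', 'T']
```

View pics/side0.png

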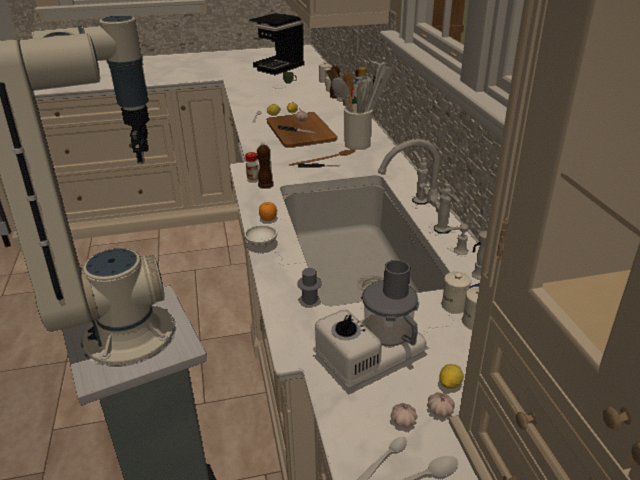

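View pics/top0.png

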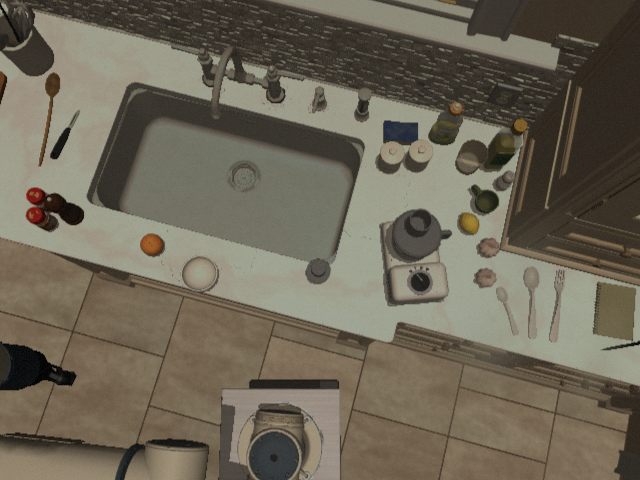

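Side: pusher near (310,287), tube mouth near (397,266), dial near (347,325). Top: pusher (318,270), tube (420,220), dial (420,282). I'll enlarge both.

Run:
```python
import cv2,numpy as np
s=cv2.imread('pics/side0.png');t=cv2.imread('pics/top0.png')
a=cv2.resize(s[255:395,290:430],None,fx=4,fy=4,interpolation=cv2.INTER_CUBIC)
cv2.imwrite('pics/c1.png',np.clip(a*1.6,0,255).astype('u1'))
b=cv2.resize(t[200:310,295:455],None,fx=5,fy=5,interpolation=cv2.INTER_CUBIC)
cv2.imwrite('pics/c2.png',np.clip(b*1.6,0,255).astype('u1'))
```

```text
(no output)
```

View pics/c1.png

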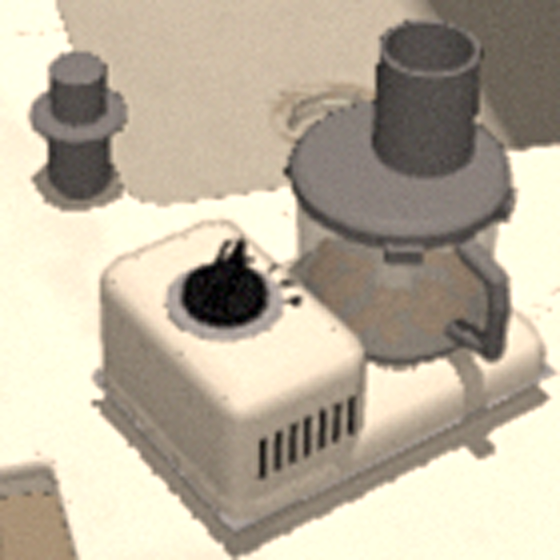

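View pics/c2.png

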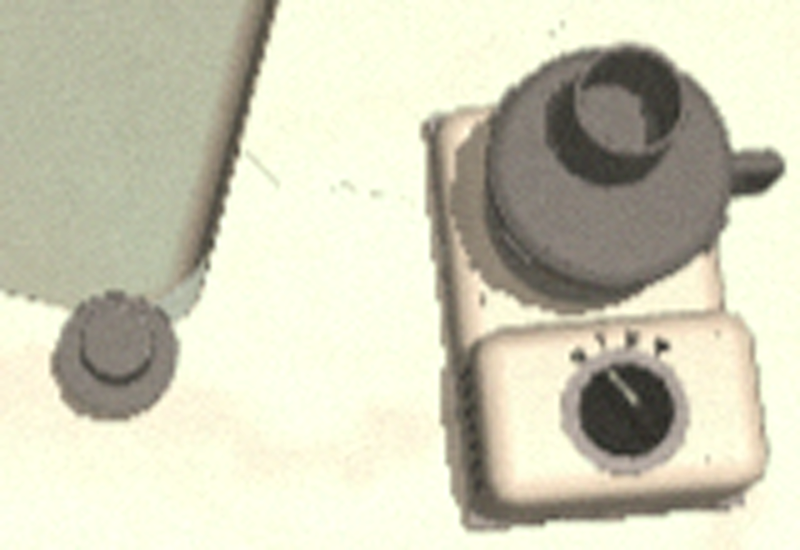

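Create h.py:
```python
import numpy as np
from bench import bot, order, get_image
from scipy.optimize import least_squares
def ray(d,u,v):
    K,T=d['mtx'],d['T'];c=np.array([(u-K[0,2])/K[0,0],-(v-K[1,2])/K[1,1],-1.]);r=T[:3,:3]@c
    return T[:3,3],r/np.linalg.norm(r)
def atz(d,u,v,z):
    o,r=ray(d,u,v);return o+r*(z-o[2])/r[2]
def c1(u,v):return 290+(u+.5)/4-.5,255+(v+.5)/4-.5
def c2(u,v):return 295+(u+.5)/5-.5,200+(v+.5)/5-.5
```

Run:
```python
from h import *
S=get_image('side');T=get_image('top')
p=lambda n,x:print(n,np.round(x,4))
p('push cap side',atz(S,*c1(78.5,70),.097));p('push flange side',atz(S,*c1(78,115),.062))
p('push cap top',atz(T,*c2(116.5,328),.097));p('push flange top',atz(T,*c2(115.5,357),.062))
p('rim side',atz(S,*c1(428,47),.236));p('rim top',atz(T,*c2(628,100),.236))
p('dial side',atz(S,*c1(224,297),.12));p('dial top',atz(T,*c2(628,409),.122))
a=atz(T,*c2(635,403),.1475);b=atz(T,*c2(610,371),.1475);p('line',a);p('line',b);print(np.arctan2(*(b-a)[1::-1]))
for q in [(577,355),(602,340),(632,337),(662,347)]:p('mark',atz(T,*c2(*q),.115))
for n,q in dict(garlic_a=(486,277),garlic_b=(488,247),lemon=(470,223),bowl=(200,273)).items():p(n,atz(T,*q,.02))
```

```text
push cap side [ 0.4622 -0.1063  0.097 ]
push flange side [ 0.4602 -0.1076  0.062 ]
push cap top [ 0.4666 -0.0983  0.097 ]
push flange top [ 0.4569 -0.0977  0.062 ]
rim side [ 0.5583 -0.3581  0.236 ]
rim top [ 0.5565 -0.3513  0.236 ]
dial side [ 0.4208 -0.3708  0.12  ]
dial top [ 0.4199 -0.3648  0.122 ]
line [ 0.4191 -0.3643  0.1475]
line [ 0.4357 -0.352   0.1475]
0.6380260231246756
mark [ 0.4495 -0.3401  0.115 ]
mark [ 0.4575 -0.3535  0.115 ]
mark [ 0.4591 -0.3693  0.115 ]
mark [ 0.4538 -0.3849  0.115 ]
garlic_a [ 0.4481 -0.5646  0.02  ]
garlic_b [ 0.5332 -0.5751  0.02  ]
lemon [ 0.6025 -0.5281  0.02  ]
bowl [0.4577 0.2291 0.02  ]
```

The rows are not in the units I measure in: turns go in shares of pi rad. I convert before sending: 1.7 rad / 3.1416 = 0.5411.

run_rows --ticks '{"increments":[[0.039,0.04,0,0,0,0.0446,1],[0.078,0.08,0,0,0,0.0891,1],[0.117,0.12,0,0,0,0.1337,1],[0.155,0.16,0,0,0,0.1814,1],[0.194,0.2,0,0,0,0.226,1],[0.233,0.24,0,0,0,0.2706,1],[0.272,0.28,0,0,0,0.3151,1],[0.311,0.32,0,0,0,0.3597,1],[0.35,0.36,0,0,0,0.4074,1],[0.389,0.4,0,0,0,0.452,1],[0.428,0.44,0,0,0,0.4966,1],[0.466,0.478,0,0,0,0.5411,1]]}' --squeeze 40

```text
time: 1.7
ee_pos: [0.4608, -0.1032, 0.2393]
eef_rot: [[-0.483, -0.876, 0.0], [-0.876, 0.483, 0.0], [-0.0, -0.0, -1.0]]
wrist_force: [0.6, 1.1, 0.2]
width: 0.999
grip_force: 0.0
```

run_rows --ticks '{"increments":[[0,0,0,0,0,0,1],[0,0,0,0,0,0,1]]}'

```text
time: 1.95
ee_pos: [0.4602, -0.1013, 0.239]
eef_rot: [[-0.479, -0.878, -0.001], [-0.878, 0.479, 0.0], [0.0, 0.001, -1.0]]
wrist_force: [-0.6, 0.5, -0.1]
width: 0.997
grip_force: 0.0
```

Run:
```python
from h import *
import cv2
s=bot.sense();print(s['time'],s['ee_pos'],s['eef_rot'],s['joint_positions'])
d=get_image('wrist');cv2.imwrite('pics/w1.png',np.clip(d['pixels'][:,:,::-1]*1.5,0,255).astype('u1'));print(d['mtx'],np.round(d['T'],4))
```

```text
1.95 [ 0.46023255 -0.10133265  0.23897294] [[-4.78794067e-01 -8.77926944e-01 -7.23090249e-04]
 [-8.77927233e-01  4.78794017e-01  2.51135640e-04]
 [ 1.25732540e-04  7.55062876e-04 -9.99999707e-01]] [ 1.16814765e-01  9.90381138e-02 -8.46885699e-02 -3.39368835e-04
 -1.38775855e+00 -6.16033514e-01]
[[371.64829954   0.         320.01224343]
 [  0.         371.64829954 239.28138225]
 [  0.           0.           1.        ]] [[-0.8776 -0.4625 -0.1262  0.4284]
 [ 0.4794 -0.8472 -0.229  -0.1585]
 [-0.001  -0.2615  0.9652  0.3743]
 [ 0.      0.      0.      1.    ]]
```

View pics/w1.png

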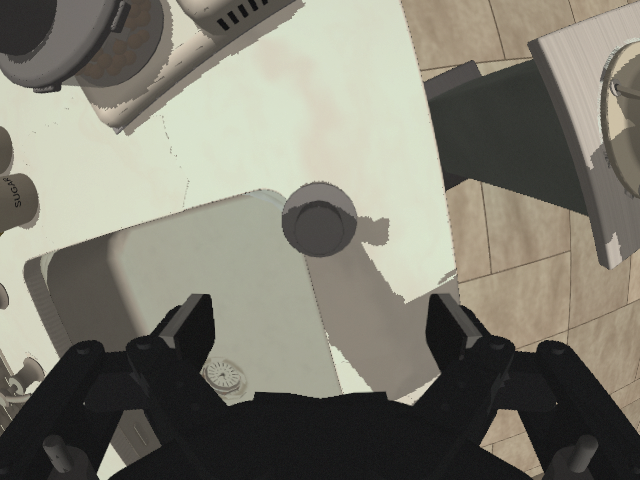

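Wrist view: the pusher's flange is centred at about (319.5,219.5) and its cap top at about (319,226).

Add to h.py:
```python
def fz(d,u,v,z):
    K,T=d['mtx'],d['T'];x,y=u-K[0,2],v-K[1,2];r=np.hypot(x,y);t=r/K[0,0]
    c=np.array([np.sin(t)*x/r,-np.sin(t)*y/r,-np.cos(t)]);w=T[:3,:3]@c;o=T[:3,3]
    return o+w*(z-o[2])/w[2]
def tool(p):
    s=bot.sense();return np.array(s['eef_rot']).T@(np.array(p)-s['ee_pos'])
```

Run:
```python
from h import *
d=get_image('wrist')
for q,z in [((319.5,219.5),.0625),((319,226),.097)]:
    p=fz(d,*q,z);print(p,tool([*p[:2],.073]))
```

```text
[ 0.46124749 -0.09960736  0.0625    ] [-0.00120443 -0.00040993  0.16641801]
[ 0.46039191 -0.10177428  0.097     ] [ 0.00110818 -0.00069174  0.16641732]
```

run_rows --ticks '{"increments":[[0,0,0.05,0,0,0,1],[0,0,0.1,0,0,0,1],[0,0,0.14,0,0,0,1],[0,0,0.165,0,0,0,1],[0,0,0.165,0,0,0,1],[0,0,0.165,0,0,0,0.3],[0,0,0.165,0,0,0,0.3],[0,0,0.165,0,0,0,0.3],[0,0,0.165,0,0,0,0.3],[0,0,0.165,0,0,0,0.3],[0,0,0.165,0,0,0,0.3]]}' --squeeze 40

```text
time: 3.42
ee_pos: [0.4613, -0.1013, 0.0755]
eef_rot: [[-0.478, -0.878, 0.002], [-0.878, 0.478, -0.0], [-0.001, -0.002, -1.0]]
wrist_force: [-1.0, 1.3, 5.9]
width: 0.431
grip_force: 39.8
```

run_rows --ticks '{"increments":[[0,0,-0.02,0,0,0,0.3],[0,0,-0.07,0,0,0,0.3],[0,0,-0.13,0,0,0,0.3],[0,0,-0.19,0,0,0,0.3],[0,0,-0.245,0,0,0,0.3],[0.02,-0.035,-0.275,0,0,0,0.3],[0.04,-0.08,-0.275,0,0,0,0.3],[0.06,-0.12,-0.275,0,0,0,0.3],[0.08,-0.15,-0.275,0,0,0,0.3],[0.092,-0.163,-0.275,0,0,0,0.3],[0.092,-0.163,-0.275,0,0,0,0.3],[0.092,-0.163,-0.275,0,0,0,0.3]]}'

```text
time: 4.92
ee_pos: [0.5594, -0.2597, 0.3494]
eef_rot: [[-0.479, -0.878, -0.0], [-0.878, 0.479, 0.0], [-0.0, 0.0, -1.0]]
wrist_force: [0.9, 0.2, -0.9]
width: 0.428
grip_force: 40.4
```

Run:
```python
from h import *
import cv2
d=get_image('wrist');cv2.imwrite('pics/w2.png',np.clip(d['pixels'][:,:,::-1]*1.5,0,255).astype('u1'))
```

```text
(no output)
```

View pics/w2.png

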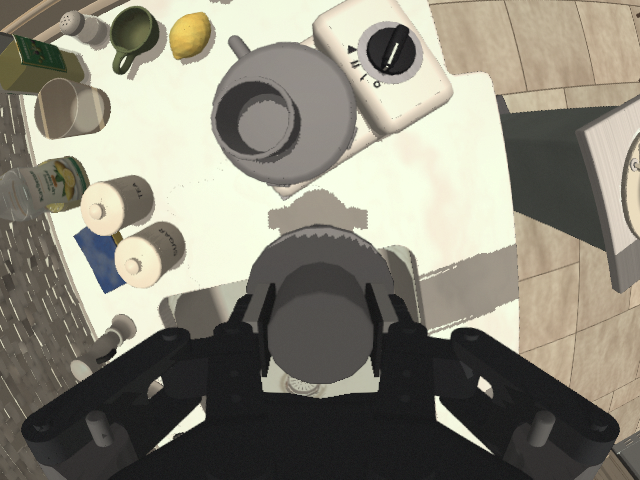

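Wrist view: the pusher is held upright. The tube mouth is about (256,118), and the dial is about (391,50) with its pointer toward the ring mark. I'll check with a projected overlay.

Add to h.py:
```python
def proj(d,P):
    K,T=d['mtx'],d['T'];c=(np.atleast_2d(P)-T[:3,3])@T[:3,:3];c=c*[1,-1,-1]
    n=np.hypot(c[:,0],c[:,1]);t=np.arctan2(n,c[:,2])*K[0,0]
    return np.c_[c[:,0]/n*t+K[0,2],c[:,1]/n*t+K[1,2]]
def circ(x,y,z,r):
    a=np.linspace(0,2*np.pi,73);return np.c_[x+r*np.cos(a),y+r*np.sin(a),0*a+z]
```

Run:
```python
from h import *
import cv2
d=get_image('wrist')
rim=fz(d,255.5,117.5,.236);dl=fz(d,391,49,.126);print('rim',rim,'dial',dl)
a=np.arctan2(*(rim-dl)[1::-1]);print(a,np.hypot(*(rim-dl)[:2]))
im=np.clip(d['pixels'][0:180,200:460,::-1]*1.5,0,255).astype('u1')
im=cv2.resize(im,None,fx=3,fy=3,interpolation=cv2.INTER_CUBIC)
def dr(P,c):
    q=((proj(d,P)-[200,0]+.5)*3-.5);cv2.polylines(im,[np.int32(np.round(q))],False,c,1)
dr(circ(*rim[:2],.236,.025),(0,0,255));dr(circ(*rim[:2],.236,.029),(0,255,0));dr(circ(*dl[:2],.126,.025),(0,0,255))
cv2.imwrite('pics/w2c.png',im)
```

```text
rim [ 0.55778256 -0.35198391  0.236     ] dial [ 0.42362769 -0.36576104  0.126     ]
0.10233695334406728 0.13486043515892646
```

View pics/w2c.png

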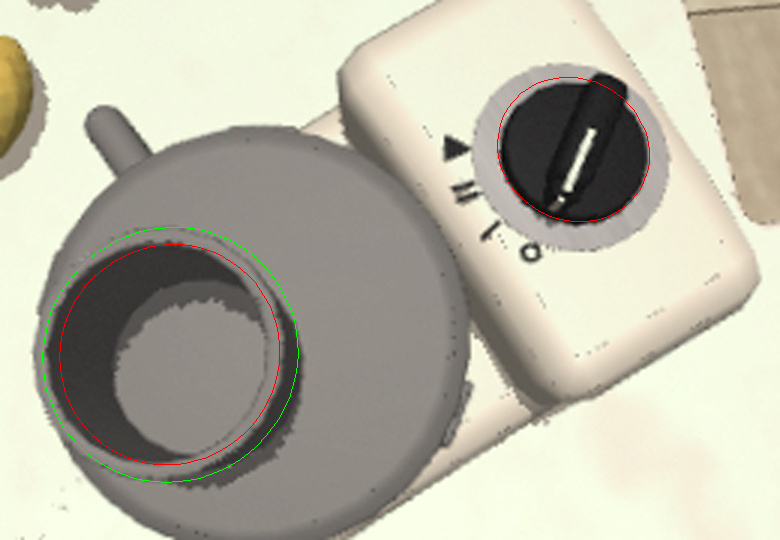

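Run:
```python
from h import *
d=get_image('wrist')
f=lambda u,v,z:fz(d,200+u/3,v/3,z)
rim=f(158,354,.236);a=f(594,129,.1475);b=f(567,189,.1475);dl=f(574,150,.126)
print('rim',rim,'dial',dl,'line',a,b,'yaw',np.arctan2(*(b-a)[1::-1]))
for m in [(531,253),(456,148)]:
    p=f(*m,.115)-dl;print(np.arctan2(p[1],p[0]))
print('mv',tool([*rim[:2],.349]), np.arctan2(*(rim-dl)[1::-1]),np.hypot(*(rim-dl)[:2]))
```

```text
rim [ 0.5596785  -0.35260848  0.236     ] dial [ 0.42388262 -0.36468689  0.126     ] line [ 0.42102029 -0.36520819  0.1475    ] [ 0.438202   -0.35173484  0.1475    ] yaw 0.6650126866152815
0.7148658303674618
-0.5430465405405852
mv [ 0.0817465  -0.0447643   0.00086498] 0.08871184559533961 0.13633198808087077
```

run_rows --ticks '{"increments":[[0.04,-0.022,0,0,0,0,0.3],[0.07,-0.038,0,0,0,0,0.3],[0.082,-0.0445,0,0,0,0,0.3],[0.082,-0.0445,0,0,0,0,0.3],[0.082,-0.0445,0.03,0,0,0,0.3],[0.082,-0.0445,0.045,0,0,0,0.3],[0.082,-0.0445,0.055,0,0,0,0.3],[0.082,-0.0445,0.065,0,0,0,0.3],[0.082,-0.0445,0.065,0,0,0,0.3]]}'

```text
time: 6.2
ee_pos: [0.5593, -0.3528, 0.2838]
eef_rot: [[-0.478, -0.878, -0.001], [-0.878, 0.478, 0.001], [-0.0, 0.001, -1.0]]
wrist_force: [-0.2, -0.4, -0.1]
width: 0.429
grip_force: 40.6
```

Foot is 28 mm inside with no contact force. Continue down.

run_rows --ticks '{"increments":[[0,0,0.01,0,0,0,0.3],[0,0,0.02,0,0,0,0.3],[0,0,0.026,0,0,0,0.3],[0,0,0.03,0,0,0,0.3],[0,0,0.03,0,0,0,0.3]]}'

```text
time: 6.82
ee_pos: [0.5594, -0.3534, 0.2543]
eef_rot: [[-0.479, -0.878, -0.0], [-0.878, 0.479, -0.0], [0.0, -0.0, -1.0]]
wrist_force: [0.5, 0.4, -0.7]
width: 0.433
grip_force: 40.4
```

run_rows --ticks '{"increments":[[0,0,0,0,0,0,1],[0,0,0,0,0,0,1],[0,0,0,0,0,0,1],[0,0,0,0,0,0,1],[0,0,0,0,0,0,1],[0,0,-0.02,0,0,0,1],[0,0,-0.06,0,0,0,1],[0,0,-0.1,0,0,0,1],[0,0,-0.1,0,0,0,1]]}'

```text
time: 7.95
ee_pos: [0.5601, -0.3541, 0.3583]
eef_rot: [[-0.479, -0.878, 0.007], [-0.878, 0.479, -0.004], [0.0, -0.008, -1.0]]
wrist_force: [0.0, -0.2, -0.2]
width: 1.0
grip_force: 0.0
```

Run:
```python
from h import *
import cv2
d=get_image('wrist');im=np.clip(d['pixels'][:,:,::-1]*1.5,0,255).astype('u1')
S=get_image('side');s=np.clip(S['pixels'][200:360,300:460,::-1]*1.5,0,255).astype('u1')
cv2.polylines(im,[np.int32(proj(d,circ(.5595,-.3525,.241,.033)))],False,(0,0,255),1)
im=np.hstack([im[60:420,120:500],cv2.resize(s,(360,360),interpolation=cv2.INTER_CUBIC)])
cv2.imwrite('pics/w3.png',im)
```

```text
(no output)
```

View pics/w3.png

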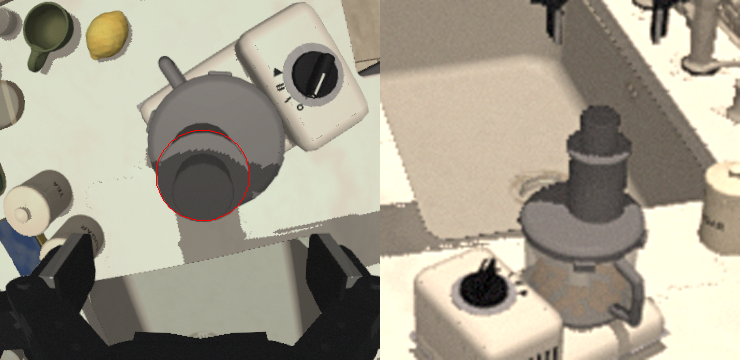

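Pusher is home: its flange matches the circle projected at the rim, and it stands upright in the side view. Now over to the dial.

In the tool's units: 0.4 rad / 3.1416 = 0.1273.

run_rows --ticks '{"increments":[[0.02,0.03,0,0,0,0.0318,0.4],[0.045,0.07,0,0,0,0.0637,0.4],[0.065,0.1,0,0,0,0.0955,0.4],[0.076,0.116,0,0,0,0.1273,0.4],[0.076,0.116,0.05,0,0,0.1273,0.4],[0.076,0.116,0.1,0,0,0.1273,0.4],[0.076,0.116,0.14,0,0,0.1273,0.4],[0.076,0.116,0.155,0,0,0.1273,0.4],[0.076,0.116,0.155,0,0,0.1273,0.4],[0.076,0.116,0.155,0,0,0.1273,0.4]]}'

```text
time: 9.3
ee_pos: [0.422, -0.3652, 0.2011]
eef_rot: [[-0.783, -0.623, 0.002], [-0.623, 0.783, -0.002], [-0.001, -0.003, -1.0]]
wrist_force: [-1.0, -0.3, 0.2]
width: 0.402
grip_force: 0.0
```

Run:
```python
from h import *
import cv2
s=bot.sense();print(s['joint_positions'],tool([.422,-.365,.1365]))
d=get_image('wrist');im=np.clip(d['pixels'][:,:,::-1]*1.7,0,255).astype('u1')[130:330,220:420]
cv2.imwrite('pics/w4.png',cv2.resize(im,(600,600),interpolation=cv2.INTER_CUBIC))
```

```text
[-4.32599538e-01  2.82903146e-01  4.83095831e-02  7.71168492e-04
 -1.33328218e+00 -4.66360448e-01] [-0.00010192  0.00036239  0.06455337]
```

View pics/w4.png

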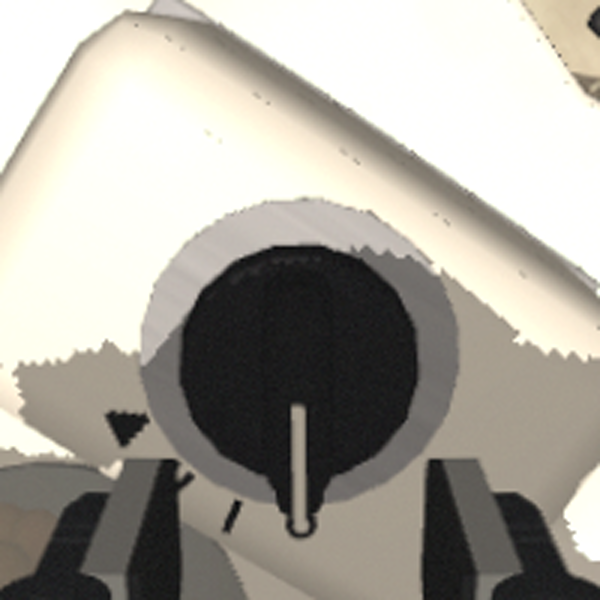

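Bar is aligned and centred between the fingers (line at x≈299 of the 600 px crop). Descend and grip.

run_rows --ticks '{"increments":[[0,0,0.03,0,0,0,0.4],[0,0,0.055,0,0,0,0.4],[0,0,0.0635,0,0,0,0.4],[0,0,0.0635,0,0,0,0.4],[0,0,0.0635,0,0,0,0.0],[0,0,0.0635,0,0,0,0.0],[0,0,0.0635,0,0,0,0.0],[0,0,0.0635,0,0,0,0.0],[0,0,0.0635,0,0,0,0.0]]}' --squeeze 60

```text
time: 10.48
ee_pos: [0.4224, -0.3657, 0.1375]
eef_rot: [[-0.782, -0.623, 0.003], [-0.623, 0.782, -0.003], [-0.001, -0.004, -1.0]]
wrist_force: [2.9, -2.6, 6.5]
width: 0.139
grip_force: 61.9
```

In the tool's units: 1.2 rad / 3.1416 = 0.382.

run_rows --ticks '{"increments":[[0,0,0,0,0,0.0318,0],[0,0,0,0,0,0.07,0],[0,0,0,0,0,0.1082,0],[0,0,0,0,0,0.1464,0],[0,0,0,0,0,0.1846,0],[0,0,0,0,0,0.2228,0],[0,0,0,0,0,0.261,0],[0,0,0,0,0,0.2992,0],[0,0,0,0,0,0.3374,0],[0,0,0,0,0,0.3661,0],[0,0,0,0,0,0.382,0],[0,0,0,0,0,0.382,0]]}'

```text
time: 11.98
ee_pos: [0.4225, -0.3658, 0.1375]
eef_rot: [[-0.864, 0.504, 0.003], [0.504, 0.864, -0.003], [-0.005, -0.001, -1.0]]
wrist_force: [1.4, -2.7, 5.3]
width: 0.131
grip_force: 61.9
```

Run:
```python
from h import *
import cv2
s=bot.sense();R=s['eef_rot'];print(np.arctan2(R[1][0],R[0][0]),s['wrist_torque'])
d=get_image('wrist')
cv2.imwrite('pics/w5.png',np.clip(d['pixels'][:,:,::-1]*1.7,0,255).astype('u1'))
```

```text
2.613463704682604 [-0.90280852 -0.74501537  0.12805654]
```

View pics/w5.png

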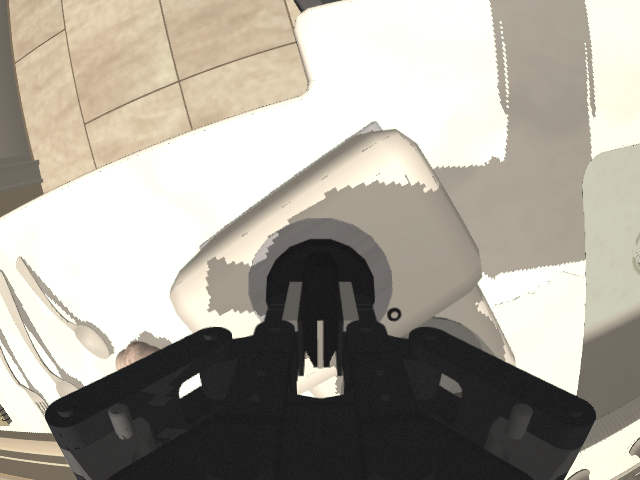

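Bar sits between the pads at yaw −0.53, which is about 1.2 rad of turn, with 0.128 N m of holding torque. I'll hold it, then check numerically that the pusher and bystanders have not moved.

run_rows --ticks '{"increments":[[0,0,0,0,0,0,0],[0,0,0,0,0,0,0],[0,0,0,0,0,0,0],[0,0,0,0,0,0,0],[0,0,0,0,0,0,0],[0,0,0,0,0,0,0]]}'

```text
time: 12.78
ee_pos: [0.4225, -0.3658, 0.1375]
eef_rot: [[-0.864, 0.503, 0.003], [0.503, 0.864, -0.003], [-0.005, -0.001, -1.0]]
wrist_force: [2.2, -3.7, 6.1]
width: 0.133
grip_force: 61.9
```

Run:
```python
from h import *
import cv2
s=bot.sense();R=s['eef_rot'];print(np.arctan2(R[1][0],R[0][0]),s['wrist_torque'])
I=get_image('side')['pixels'][:,:,::-1];T=get_image('top')['pixels'][:,:,::-1]
def mt(im,ref,x,y,w,n):
    t=ref[y-w:y+w,x-w:x+w];r=im[y-w-12:y+w+12,x-w-12:x+w+12]
    m=cv2.minMaxLoc(cv2.matchTemplate(np.ascontiguousarray(r),np.ascontiguousarray(t),cv2.TM_CCOEFF_NORMED));print(n,m[1],np.array(m[3])-12)
s0=cv2.imread('pics/side0.png');t0=cv2.imread('pics/top0.png')
for n,x,y in [('g',403,414),('gb',441,405),('lem',452,376),('bowl',261,237),('mand',268,211)]:mt(I,s0,x,y,16,n)
for n,x,y in [('g',486,277),('gb',488,247),('lem',470,223)]:mt(T,t0,x,y,12,n+' top')
w3=cv2.imread('pics/w3.png')[:,380:]
n=cv2.resize(np.clip(I[200:360,300:460]*1.5,0,255).astype('u1'),(360,360),interpolation=cv2.INTER_CUBIC)
mt(n,w3,219,132,32,'pusher(x2.25)')
```

```text
2.614003639119643 [-1.01499303 -0.72597259  0.14612424]
g 0.9979590177536011 [0 0]
gb 0.9976854920387268 [0 0]
lem 0.9983185529708862 [0 0]
bowl 0.9983220100402832 [0 0]
mand 0.9984139204025269 [0 0]
g top 0.9957298636436462 [0 0]
gb top 0.9169762134552002 [0 0]
lem top 0.7381239533424377 [0 0]
pusher(x2.25) 0.7237094640731812 [ 0 -1]
```

```bash
python3 -c "
from bench import bot, order, get_image
print(order.job_done())"
```

```text
the job is handed in; nothing more can be done
None
```

I handed the job in at about 13 s, and the hand-in returned no verdict: the pusher is home in the feed tube and released, and the fingers hold the dial at about 1.2 rad (from the wrist angle) in the pulse position, with no bystander moved.

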